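# Try the angle plate with a wide-base square

## Robot

A 6-joint arm with a two-finger parallel gripper is mounted at the origin on the work surface. World frame = base frame: x ahead of the robot, y to its left, z up, the work surface at z = 0. Lengths are in mm, angles in rad, forces in N, time in s.
With the tool pointing down it reaches from about 300 to 750 mm from the base axis. Payload 8.5 kg.
Tool frame: the origin (TCP) lies at the very end of the fingers, on their centre line; the grasp point (between the pads) lies 19 mm behind it; z points along the fingers, y is the line along which they close (so a half turn about z gives the same grasp; the last joint's range is limited). The gripper opens to 88 mm and grips with 3 to 60 N. Pads are 18 mm wide; open, the fingers measure 123 mm over their backs; the gripper's body (75 mm by 187 mm) begins 45 mm behind the grasp point.
Start: joints at [-1.368, 0.381, 1.297, -0, 1.464, -0.215], TCP at [223.155, -502.675, 201.848] pointing down, gripper open.
Joint ranges: [-3.11, 3.11], [-0.89, 2.33], [0.22, 2.48], [-1.42, 4.56], [0.17, 2.85], [-2.88, 2.88]. Speed limits (rad/s): [2.39, 2.39, 3.14, 3.14, 3.14, 3.14].

## Interface

Orientations are given as a 3x3 rotation matrix whose columns are the frame's x, y, z axes.
In Python, from rig import arm, imaging gives the robot as it stands.
- The arm moves only by the tool send_rows, never from a script. Its argument "commands" is a list of rows, each a list of 7 numbers: the shift along the tool's x, y, z in mm, then the turn, a rotation vector about the tool's x, y, z in units of 6 degrees (1.0 is 6 degrees), then the closure, from 0 (fully open) to 1 (shut). A call has 1 to 12 rows; each row is the pose to reach, as a shift and turn from the pose commanded when the call began, along the tool's axes at that moment; what a row does not reach only later rows make up. A row lasts 1/8 s, in which the tool goes at most 62.5 mm and 10.7 degrees, less where a joint would pass 70% of its speed; a pose out of reach is approached as far as the arm can. A call with a gripper value outside its range is refused whole. The fingers move at their own pace and stop on an object; the grip force is fixed at half the most. Time passes only in rows, so rows that repeat a pose let the fingers close. It gives the time, the measured TCP pose, the force, the opening and the grip force at its end, in the units of the state.
- arm.get_obs(): the state, without advancing time (a new reading comes with each control period).
- imaging.get_image(name): name is "side" or "top"; returns a dict with "color" (384x512x3 uint8, red, green, blue), "fovy" (degrees; the focal length in pixels is half the picture's height over the tangent of half this angle, whatever the lens; pixels are square), "cx", "cy" (the principal point, pixels), "distortion" ([k1, k2, p1, p2, k3] as OpenCV has them; the pictures are not rectified), "cam_to_world" (4x4, takes a point from camera to world coordinates). Camera axes: x right, y down, z forward; pixel columns grow to the right and rows downward; lengths in mm; the calibration is good to about 2 mm. A picture is of the moment at which its call begins. There is no depth.
- arm.sign_off(): hands the job in; it is judged then, once.
Trained networks look in the newest picture that a camera, given by its name, has taken for a name from the list of things; names that differ only in an ending like _2 or _b are one class to them, and where a whole thing is asked for, a point or a joint stands for the part that bears it (a point fixed in the world has none). Each returns a list of dicts, best first, with "conf" (0 to 1); they miss things now and then, are a little off and sometimes report something else, mostly with a low value. They report only what shows in the picture. A call takes as long as a camera call. They do not tell look-alikes from the thing itself.
- imaging.spot_in(camera, label): "bbox" ([centre column, centre row, width, height] in pixels, round what is visible of it).
The state is a dict: "clock": time; "qpos": joint angles; "qd": joint speeds; "joint_efforts": joint torques, N m; "eef_pos": TCP position; "ee_rot": TCP orientation; "wrist_force": force on the tool from outside, world axes, zero at the start; "wrist_torque": the same for the moment, N m; "grip_width": finger opening in mm; "grasp_force": force on a finger pad.
Only numpy, scipy, OpenCV 4.12 (cv2) and the standard library are available. Lean on these libraries where they do the work, as an engineer would, in place of code of your own. Each camera call takes 0.05 s, during which the arm holds its last target. There are 200 camera calls.

## Task

Check the iron angle plate on the granite surface plate for square: take the larger of the two wide-base squares off the bench and stand it on the granite plate in front of the angle plate's outer upright face, just clear of it. Then, keeping its base flat on the granite, slide it straight up to the middle part of that face until the blade's edge lies against the face over its whole height, and finish still gripping it there, lightly pressed into the corner so that both the granite and the face are touched. Do not shove or bump the angle plate, and leave everything else where it is.

Things in the scene. Friction and masses are not known exactly. Their poses are not given: they have to be found in the camera images.
- square: larger of two steel wide-base squares, standing on the bench, 0.44-0.66 kg. Blade 125 tall (z) x 32 wide (y) x 9 mm thick (x), in the middle of a base 90 long (y), 28 wide (x), 16 tall. Origin: foot of the blade's outer working edge, on the underside. y points out of the working edge, the way it is pushed: blade at y 0 to -32, base at -4 to -90 mm. Centre of mass 34 mm up, 32 mm behind the edge
- blade_grip (a point): good grip on the larger square's blade, 95 mm above its underside, 17 mm behind the working edge (square frame 0, -17, 95 mm): grip firmly across the 9 mm thickness (along the square's x) from above. Pressed too hard against the angle plate (over some 20 N) the square tilts over the angle plate's top edge; 5 to 10 N against the face and as much down on the granite is plenty
- blade_high (a point): point on the larger square's working edge, 60 mm above its underside (square frame 0, 0, 60 mm)
- surface_plate: dark granite surface plate, 300 (x) by 450 (y) by 60 mm tall, fixed on the bench; origin in the middle of its underside, its top is 60 mm above the bench
- plate_top (a point): middle of the granite plate's top face, z up
- angle_plate: slotted cast-iron angle plate (L with two webs), about 4 kg, loose on the granite: 150 wide (x), 70 tall (z), foot 100 mm deep (y). Origin: bottom middle of its outer upright face; that face is y = 0 and looks to -y. Plain for 30 mm either side of its middle, then upright 12 mm slots. Slides if pushed with some 25 N or more. Square touching properly: both origins at the same y, axes parallel
- small_square: the smaller wide-base square of the same make, standing on the bench: blade 75 mm tall, base 50 mm long and 20 mm wide; origin and axes as for the larger one; leave it alone
- v_block: steel V-block 45 x 60 x 40 mm on the granite plate near its far right corner; origin under its middle; leave it alone
- micrometer: outside micrometer lying on the bench, about 145 x 45 x 18 mm; origin on the bench in the mouth of its frame; leave it alone
- caliper: caliper lying on the bench, 230 x 80 x 12 mm; origin on the bench under the middle of the beam, x along the beam away from the jaws; leave it alone
- drill_chuck: steel drill chuck standing on the bench, 43 mm diameter, 74 mm tall; origin under its middle; leave it alone
- oil_can: steel oil can with a bent brass spout, 76 mm diameter, 160 mm tall; origin under its middle; leave it alone
Things that resemble listed ones, but are neither listed nor needed, are in the scene too. What is shaped like the square but orange is not meant. Leave any purple look-alike of the angle_plate alone.

How it is judged (in metres and radians):
On the way, in this order (a step that is already met when the one before it is completed fails the run):
1. the larger square is lifted clear of the bench, held in the gripper (height (world z) of square above 0.03 m and contact force between the fingers and square above 2 N and contact force between square and surface_plate below 0.1 N), for 0.2 s.
2. it stands on the granite plate in front of the angle plate's outer face, base flat, blade clear of the face (contact force between square and surface_plate above 0.5 N and contact force between square and angle_plate below 0.1 N and angle between square's own z axis and vertical below 0.05 rad and y of square in the frame of angle_plate between -0.12 and -0.002 m and x of square in the frame of angle_plate between -0.06 and 0.06 m), for 0.1 s.
At the end, for the whole second after the job is handed in: Larger square gripped (over 2 N), at rest, upright to 0.02 rad, base within 2 mm of the granite (over 1 N), blade foot and 60 mm point within 2 mm of the face (1 to 25 N), within 28 mm of its middle, twist under 0.045 rad; angle plate moved under 6 mm (contact force between the fingers and square above 2 N and contact force between square and surface_plate above 1 N and contact force between square and angle_plate between 1 and 25 N and angle between square's own z axis and vertical below 0.02 rad and z of square in the frame of plate_top between -0.002 and 0.002 m and angle between the x axis of square and the x axis of angle_plate, either way round below 0.045 rad and y of square in the frame of angle_plate between -0.002 and 0.002 m and y of blade_high in the frame of angle_plate between -0.002 and 0.002 m and x of square in the frame of angle_plate between -0.028 and 0.028 m and distance of angle_plate from where it was at the start of the episode below 0.006 m and linear speed of square below 0.01 m/s); the arm keeps its last pose, push and grip.
It fails at once if the angle plate is struck or shoved (contact force between square and angle_plate above 45 N or distance of angle_plate from where it was at the start of the episode above 0.008 m or contact force between the arm and angle_plate above 5 N).
It fails at once if the larger square is knocked over (angle between square's own z axis and vertical above 0.5 rad).
It fails at once if another thing is disturbed (distance of any of small_square, v_block, micrometer, caliper, drill_chuck, oil_can from where it was at the start of the episode above 0.02 m).
It also fails if it takes over 58 s, if anything falls off the work surface, if the arm or the gripper's body presses on something with over 40 N, if the wrist force passes 120 N, or if a joint passes its speed limit or range.

## Working session

There is one attempt and no reset: what is moved stays moved. The work goes in short steps, Python scripts to look and compute and a tool call to move; the robot and the scene stay as the last step left them, time stands still between calls to the robot, and variables do not carry over. Pictures are saved under pics/ and viewed, at most 10 in all, crops included, and the job is handed in when it is done.

Besides the shell and the picture viewer there is one more tool, called after "Request:" by a JSON object that holds its "api" and its "payload". send_rows: Moves the arm, as the interface text tells. Its arguments: {"type":"object","properties":{"commands":{"type":"array"}},"required":["commands"]}

```bash
mkdir -p pics
cat > h.py <<'E'
import numpy as np, cv2
from rig import arm, imaging
def snap(n):
    im=imaging.get_image(n); c=im["color"]; h=c.shape[0]
    f=h/2/np.tan(np.radians(im["fovy"])/2)
    K=np.array([[f,0,im["cx"]],[0,f,im["cy"]],[0,0,1]]); return im,c,K,np.array(im["distortion"],float),np.array(im["cam_to_world"])
def ray(px,K,d,T):
    p=cv2.undistortPoints(np.array(px,float).reshape(-1,1,2),K,d).reshape(-1,2)
    v=np.c_[p,np.ones(len(p))]@T[:3,:3].T; return T[:3,3],v
def onz(px,z,K,d,T):
    o,v=ray(px,K,d,T); return o+v*((z-o[2])/v[:,2])[:,None]
def proj(P,K,d,T):
    W=np.linalg.inv(T); return cv2.projectPoints(np.array(P,float).reshape(-1,1,3),cv2.Rodrigues(W[:3,:3])[0],W[:3,3],K,d)[0].reshape(-1,2)
E
python3 - <<'E'
from h import *
S=[]
for n in("top","side"):
    im,c,K,d,T=snap(n); S.append(cv2.resize(c,(800,600),interpolation=cv2.INTER_CUBIC))
    cv2.imwrite(f"pics/{n}0.png",S[-1][:,:,::-1]); print(n,T[:3,3].round(),K[0,0],d)
    for l in("square","small_square","angle_plate","surface_plate"):
        for r in imaging.spot_in(n,l)[:4]: print(l,np.round(r["bbox"]),round(r["conf"],2),onz(r["bbox"][:2],0,K,d,T).round())
print(arm.get_obs())
E
```

```text
top [ 271.    5. 1320.] 363.68596277631093 [0.03707163 0.         0.         0.         0.        ]
square [347. 215.  27.  14.] 0.71 [[ 453. -334.    0.]]
square [292. 240.  11.  12.] 0.56 [[ 361. -134.    0.]]
square [367. 234.  14.  12.] 0.46 [[ 384. -404.    0.]]
angle_plate [173. 260.  56.  52.] 0.93 [[285. 292.   0.]]
angle_plate [102. 182.  46.  50.] 0.6 [[563. 568.   0.]]
surface_plate [205. 178. 131.  94.] 0.95 [[583. 191.   0.]]
side [  447. -1014.   923.] 372.530990766587 [0.01568875 0.         0.         0.         0.        ]
square [206. 288.  26.  31.] 0.95 [[ 364. -337.    0.]]
square [236. 269.   9.  52.] 0.86 [[ 452. -270.    0.]]
square [183. 250.  34.  41.] 0.75 [[ 282. -182.   -0.]]
small_square [260. 328.  52.  37.] 0.37 [[ 512. -473.    0.]]
small_square [307. 191.  20.  15.] 0.26 [[739. 103.   0.]]
angle_plate [259. 155.  42.  22.] 0.85 [[570. 359.   0.]]
angle_plate [198. 164.  31.  38.] 0.84 [[306. 303.   0.]]
angle_plate [255. 128.  36.  23.] 0.82 [[570. 603.   0.]]
surface_plate [271. 179.  90.  85.] 0.58 [[606. 187.   0.]]
{'clock': 0.5, 'qpos': array([-1.36829301e+00,  3.80620753e-01,  1.29745421e+00,  2.68961375e-05,
        1.46361442e+00, -2.15301722e-01]), 'qd': array([ 2.04363600e-03, -3.96836958e-04, -5.21549004e-04, -6.18101785e-05,
        1.66449164e-03, -6.07168666e-04]), 'joint_efforts': array([-1.78925038e-03, -4.37522614e+01, -2.24609792e+01,  7.13328179e-02,
        3.16386425e-02, -8.16796955e-06]), 'eef_pos': array([ 223.16101538, -502.64637251,  201.81894377]), 'ee_rot': array([[ 9.13982924e-01,  4.05752651e-01,  6.74161147e-06],
       [ 4.05752648e-01, -9.13982920e-01,  1.00127918e-04],
       [ 4.67888858e-05, -8.87797804e-05, -9.99999995e-01]]), 'wrist_force': array([0.74896781, 0.19060455, 0.27604918]), 'wrist_torque': array([-0.01504164,  0.0220314 , -0.00962672]), 'grasp_force': 0.0, 'grip_width': 88.1068120319801}
```

View pics/top0.png

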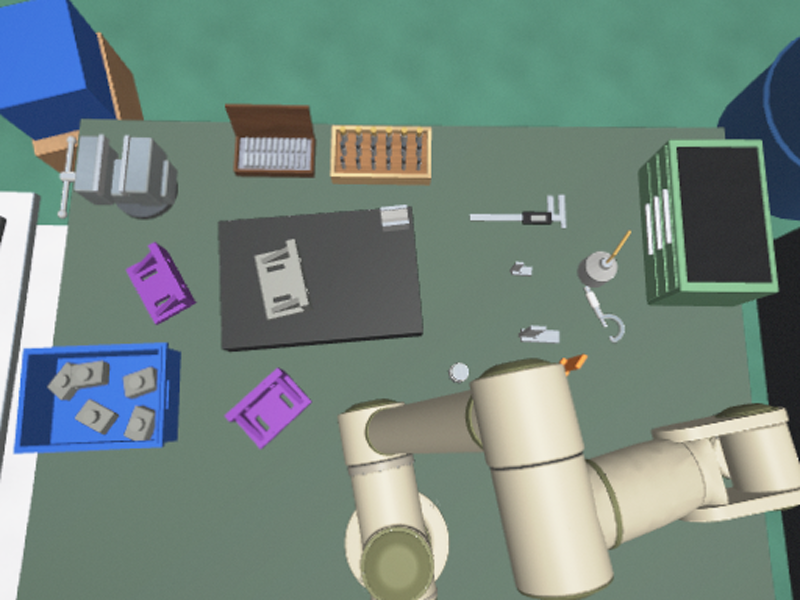

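View pics/side0.png

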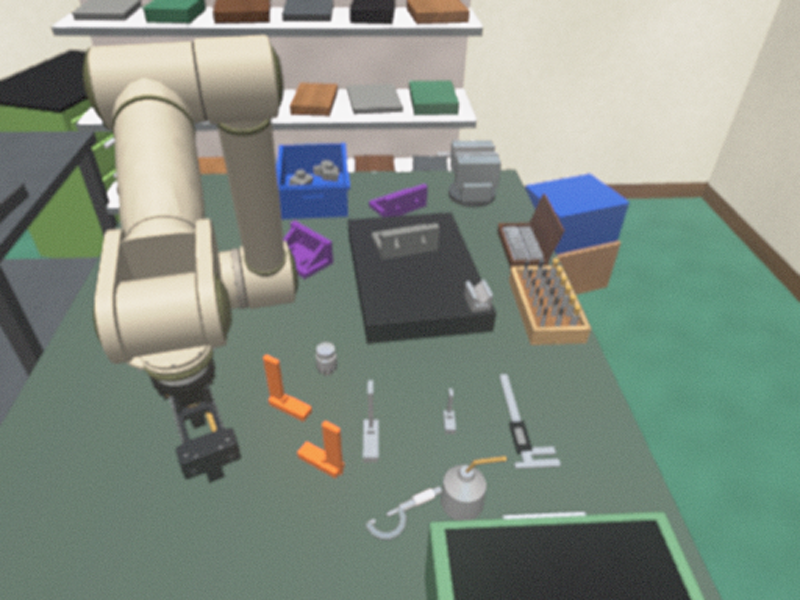

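Top (800x600): candidates are grey squares at (540,335) and (522,268), and orange ones at (573,365). In the side view they are at (371,420) grey large, (450,410) grey small, and (285,390) and (322,450) orange. The grey one at (540,335)/(371,420) is visibly the bigger steel one and is the one I want. The grey angle plate on the granite is at (282,280) top, with its outer face on the right (-y). I'll confirm in a crop.

Run:
```python
from h import *
t=cv2.cvtColor(snap("top")[1],4); s=cv2.cvtColor(snap("side")[1],4)
cv2.imwrite("pics/t.bmp",t);cv2.imwrite("pics/s.bmp",s)
def crop(c,x,y,w):
    h=w*3//4; return cv2.resize(c[y:y+h,x:x+w],(400,300),interpolation=cv2.INTER_CUBIC)
# x0,y0,w
a=np.vstack([np.hstack([crop(t,325,200,40),crop(s,200,235,80)]),np.hstack([crop(t,150,145,60),crop(s,230,130,60)])])
cv2.imwrite("pics/c1.png",a)
```

```text
(no output)
```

View pics/c1.png

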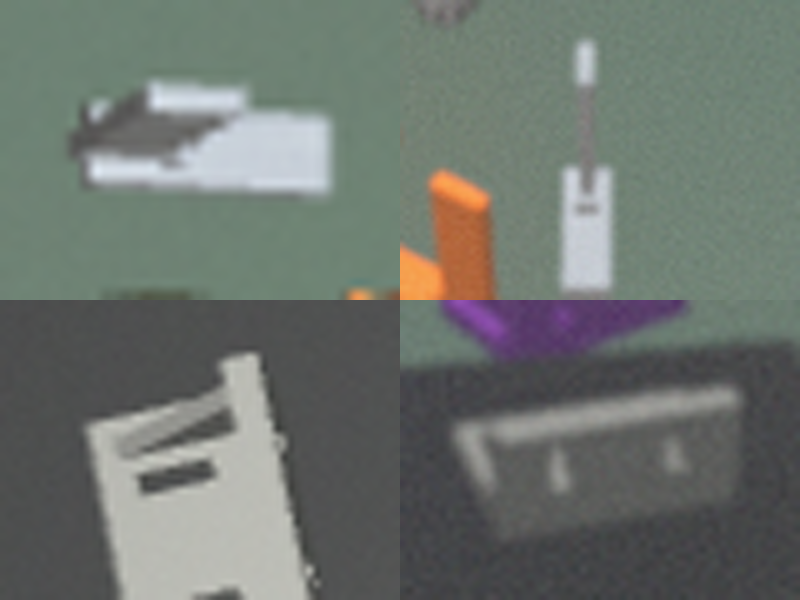

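The crop confirms the steel-grey large square. In tile 1 the base end is at the right and the blade's working edge points left (+y). Now a contrast-stretched close-up of the angle plate.

Run:
```python
from h import *
t=cv2.imread("pics/t.bmp"); s=cv2.imread("pics/s.bmp")
def crop(c,x,y,w,h,f):
    k=c[y:y+h,x:x+w].astype(float); k=np.clip((k-40)*1.25,0,255).astype(np.uint8)
    k=cv2.resize(k,None,fx=f,fy=f,interpolation=cv2.INTER_CUBIC)
    for i in range(0,k.shape[1],5*f): cv2.putText(k,str(x+i//f),(i,9),0,.33,(0,255,255)); cv2.line(k,(i+f//2,10),(i+f//2,14),(0,255,255))
    for i in range(0,k.shape[0],5*f): cv2.putText(k,str(y+i//f),(0,i+f//2+3),0,.33,(0,255,255))
    return k
a=crop(t,160,148,40,60,9); b=crop(s,232,136,48,36,9)
o=np.zeros((540,800,3),np.uint8); o[:540,:360]=a; o[:324,365:797]=b
cv2.imwrite("pics/c2.png",o)
```

```text
(no output)
```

View pics/c2.png

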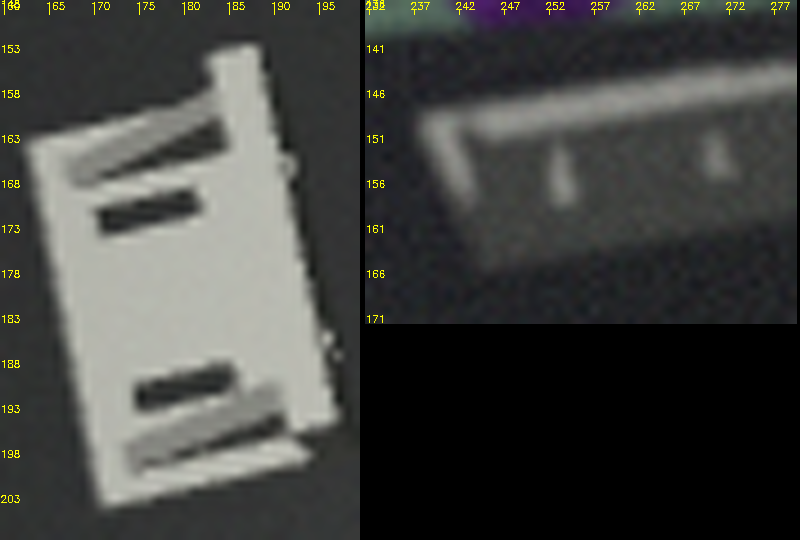

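```bash
cat > fit.py <<'E'
from h import *
from scipy.optimize import least_squares
C={n:snap(n)[2:] for n in("top","side")}
def fit(obs,z,x0):
    def r(p,raw=False):
        c,s=np.cos(p[2]),np.sin(p[2]); R=np.array([[c,-s,0],[s,c,0],[0,0,1]]); e=[]
        for n,o in obs.items():
            o=np.array(o,float); q=proj(o[:,:3]@R.T+[p[0],p[1],z],*C[n]); e.append(q-o[:,3:])
        return np.vstack(e).ravel()
    s=least_squares(r,x0,loss="soft_l1",x_scale=[1,1,.01]); return s.x,r(s.x).reshape(-1,2).round(1)
E
python3 - <<'E'
from fit import *
g=lambda L,f,x0,y0:[l[:3]+[x0+l[3]/f-.5,y0+l[4]/f-.5] for l in L]
sq={"top":g([[14,-90,16,332,116],[-14,-90,16,332,193],[-14,-4,16,88,184],[4.5,0,125,148,83],[-4.5,0,125,148,112],[4.5,-32,125,248,86],[-4.5,-32,125,248,112]],10,325,200),
"side":g([[-4.5,0,125,177,41],[4.5,0,125,197,41],[-4.5,-32,125,177,85],[4.5,-32,125,197,85],[-14,-90,16,161,290],[14,-90,16,213,290],[-14,-4,16,164,167],[14,-4,16,211,167]],5,200,235)}
an={"top":g([[75,0,70,260,45],[-75,0,70,340,418],[75,100,14,28,142],[-75,100,14,100,507]],9,160,148),
"side":g([[-75,0,0,122,268]],9,232,136)+g([[75,0,0,335,197],[75,0,70,341,103]],6.667,230,130)}
for n,o,z,x0 in(("sq",sq,0,[450,-310,0]),("an",an,60,[580,170,0])):
    x,r=fit(o,z,x0); print(n,x.round(3)); print(r.tolist())
    for k in o: print(k,fit({k:o[k]},z,x0)[0].round(3))
E
```

```text
sq [ 4.56135e+02 -2.77330e+02 -3.50000e-02]
[[-0.5, -0.5], [-0.5, -0.5], [-0.1, -0.7], [-0.1, -0.4], [-0.1, -0.6], [-0.4, -0.2], [-0.4, -0.2], [0.0, 0.5], [-0.9, 0.5], [-0.1, 0.2], [-0.9, 0.1], [0.0, 0.0], [-0.6, -0.1], [-0.0, 0.8], [-0.2, 0.7]]
top [ 4.54565e+02 -2.78296e+02 -3.30000e-02]
side [ 4.57173e+02 -2.76190e+02 -3.50000e-02]
an [5.71103e+02 2.14709e+02 2.53000e-01]
[[-0.7, -0.6], [-0.4, 0.0], [0.1, -0.2], [0.4, -0.1], [-0.7, 0.6], [-0.2, 0.7], [-0.1, 0.2]]
top [5.69965e+02 2.13991e+02 2.46000e-01]
side [5.72840e+02 2.18044e+02 2.60000e-01]
```

Fits agree to about 2 mm between the cameras. The square is at (456,-277) with yaw -0.034, and the angle plate is at (571,215) with yaw 0.25. Moving above the blade.

Request:
{"api": "send_rows", "payload": {"commands": [[50,-16,0,0,0,-1.7,0],[100,-32,0,0,0,-3.4,0],[150,-48,0,0,0,-5.1,0],[200,-64,0,0,0,-6.8,0],[250,-80,0,0,0,-8.5,0],[297,-96,20,0,0,-10.0,0],[297,-96,40,0,0,-10.69,0],[297,-96,50,0,0,-10.69,0],[297,-96,50,0,0,-10.69,0],[297,-96,50,0,0,-10.69,0]]}}

```text
clock: 1.95
eef_pos: [455.6, -295.2, 152.6]
ee_rot: [[0.035, 0.999, 0.001], [0.999, -0.035, -0.001], [-0.001, 0.001, -1.0]]
wrist_force: [-0.3, 0.1, 0.1]
grip_width: 87.9
grasp_force: 0.0
```

Run:
```python
from h import *
o=arm.get_obs(); print(o["eef_pos"],o["ee_rot"].round(4),o["qpos"].round(2))
t=snap("top")[1];s=snap("side")[1]
f=lambda c,x,y,w,h,k:cv2.resize(c[y:y+h,x:x+w],None,fx=k,fy=k,interpolation=2)
cv2.imwrite("pics/c3.png",np.hstack([f(t,310,185,80,80,5),f(s,195,220,80,80,5)])[:,:,::-1])
```

```text
[ 455.61267741 -295.15203297  152.60680852] [[ 3.540e-02  9.994e-01  9.000e-04]
 [ 9.994e-01 -3.540e-02 -9.000e-04]
 [-9.000e-04  1.000e-03 -1.000e+00]] [-0.79  0.41  1.4   0.    1.33 -0.76]
```

View pics/c3.png

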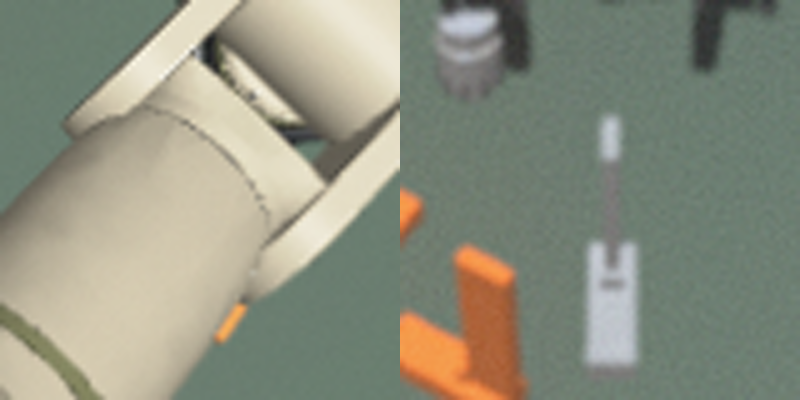

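The fingers straddle the blade: side crop fingers at x≈515 and 705, blade at 610, so it is centred. Descend and grip.

Request:
{"api": "send_rows", "payload": {"commands": [[1,0,20,0,0,0,0],[1,0,40,0,0,0,0],[1,0,60,0,0,0,0],[1,0,76,0,0,0,0],[1,0,76,0,0,0,0],[1,0,76,0,0,0,0.5],[1,0,76,0,0,0,0.8],[1,0,76,0,0,0,1],[1,0,76,0,0,0,1],[1,0,76,0,0,0,1],[1,0,76,0,0,0,1],[1,0,76,0,0,0,1]]}}

```text
clock: 3.55
eef_pos: [455.7, -293.4, 75.8]
ee_rot: [[0.034, 0.999, -0.0], [0.999, -0.034, 0.0], [0.0, -0.0, -1.0]]
wrist_force: [0.0, 0.6, -0.1]
grip_width: 20.3
grasp_force: 0.0
```

Request:
{"api": "send_rows", "payload": {"commands": [[0,0,0,0,0,0,1],[0,0,0,0,0,0,1],[0,0,0,0,0,0,1],[0,0,0,0,0,0,1]]}}

```text
clock: 4.05
eef_pos: [455.6, -293.4, 75.8]
ee_rot: [[0.033, 0.999, -0.0], [0.999, -0.033, 0.0], [0.0, -0.0, -1.0]]
wrist_force: [-1.7, 0.5, 0.4]
grip_width: 8.6
grasp_force: 30.0
```

Request:
{"api": "send_rows", "payload": {"commands": [[0,0,-5,0,0,0,1],[0,0,-15,0,0,0,1],[0,0,-30,0,0,0,1],[0,0,-50,0,0,0,1],[0,0,-70,0,0,0,1],[0,0,-90,0,0,0,1],[0,0,-110,0,0,0,1],[0,0,-120,0,0,0,1],[0,0,-120,0,0,0,1]]}}

```text
clock: 5.18
eef_pos: [455.8, -293.5, 196.5]
ee_rot: [[0.033, 0.999, 0.001], [0.999, -0.033, -0.001], [-0.001, 0.001, -1.0]]
wrist_force: [-0.2, 0.0, -5.7]
grip_width: 8.9
grasp_force: 30.0
```

Request:
{"api": "send_rows", "payload": {"commands": [[15,4,0,0,0,-0.1,1],[50,13,0,0,0,-0.3,1],[95,24,0,0,0,-0.6,1],[140,36,0,0,0,-0.9,1],[190,49,0,0,0,-1.2,1],[240,61,0,0,0,-1.5,1],[290,74,0,0,0,-1.8,1],[340,87,0,0,0,-2.1,1],[385,99,0,0,0,-2.4,1],[425,109,0,0,0,-2.6,1],[447,114,0,0,0,-2.73,1],[452,116,0,0,0,-2.73,1]]}}

```text
clock: 6.68
eef_pos: [586.4, 155.4, 195.2]
ee_rot: [[-0.251, 0.968, -0.001], [0.968, 0.251, -0.0], [0.0, -0.001, -1.0]]
wrist_force: [0.3, -1.8, -4.2]
grip_width: 8.7
grasp_force: 30.0
```

Request:
{"api": "send_rows", "payload": {"commands": [[0,0,10,0,0,0,1],[0,0,25,0,0,0,1],[0,0,35,0,0,0,1],[0,0,45,0,0,0,1],[0,0,45,0,0,0,1],[0,0,45,0,0,0,1],[0,0,45,0,0,0,1]]}}

```text
clock: 7.55
eef_pos: [587.0, 154.5, 151.4]
ee_rot: [[-0.25, 0.968, 0.001], [0.968, 0.25, 0.0], [-0.0, 0.001, -1.0]]
wrist_force: [-1.4, 0.1, -5.2]
grip_width: 8.3
grasp_force: 30.0
```

Run:
```python
from h import *
o=arm.get_obs(); print(o["eef_pos"],o["ee_rot"].round(4),o["wrist_force"],o["wrist_torque"])
t=snap("top")[1];s=snap("side")[1]
cv2.imwrite("pics/t2.bmp",t[:,:,::-1]);cv2.imwrite("pics/s2.bmp",s[:,:,::-1])
f=lambda c,x,y,w,h,k:cv2.resize(c[y:y+h,x:x+w],None,fx=k,fy=k,interpolation=2)
cv2.imwrite("pics/c4.png",np.hstack([f(t,150,140,80,100,5),f(s,225,110,80,100,5)])[:,:,::-1])
```

```text
[587.01266554 154.46514952 151.35366667] [[-2.497e-01  9.683e-01  1.000e-03]
 [ 9.683e-01  2.497e-01  1.000e-04]
 [-2.000e-04  1.000e-03 -1.000e+00]] [-1.43127217  0.13606343 -5.19978799] [ 0.04414556 -0.12067758  0.03931539]
```

View pics/c4.png

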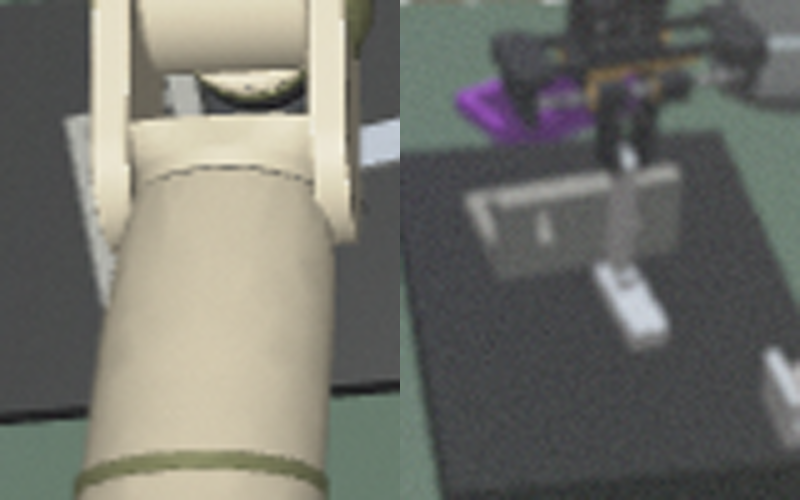

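The square hangs upright in the grip about 15 mm above the granite, in front of the face (side crop: base (630,305), face (590,225)). Lower gently to contact.

Request:
{"api": "send_rows", "payload": {"commands": [[0,0,4,0,0,0,1],[0,0,8,0,0,0,1],[0,0,11,0,0,0,1],[0,0,13,0,0,0,1],[0,0,13,0,0,0,1]]}}

```text
clock: 8.28
eef_pos: [586.9, 154.6, 138.2]
ee_rot: [[-0.25, 0.968, 0.001], [0.968, 0.25, 0.0], [0.0, 0.001, -1.0]]
wrist_force: [-1.0, 2.3, -2.7]
grip_width: 8.6
grasp_force: 30.0
```

Request:
{"api": "send_rows", "payload": {"commands": [[0,0,1,0,0,0,1],[0,0,1,0,0,0,1],[0,0,1,0,0,0,1]]}}

```text
clock: 8.65
eef_pos: [587.1, 155.0, 137.9]
ee_rot: [[-0.25, 0.968, 0.002], [0.968, 0.25, 0.001], [0.0, 0.002, -1.0]]
wrist_force: [-1.6, 4.3, 5.6]
grip_width: 8.7
grasp_force: 30.0
```

Request:
{"api": "send_rows", "payload": {"commands": [[0,0,1,0,0,0,1],[0,0,1,0,0,0,1],[0,0,1,0,0,0,1]]}}

```text
clock: 9.02
eef_pos: [587.3, 155.4, 137.6]
ee_rot: [[-0.25, 0.968, 0.003], [0.968, 0.25, 0.002], [0.001, 0.003, -1.0]]
wrist_force: [-2.6, 8.0, 9.6]
grip_width: 8.6
grasp_force: 30.0
```

Request:
{"api": "send_rows", "payload": {"commands": [[1.5,0,0,0,0,0,1],[1.5,0,0,0,0,0,1],[1.5,0,0,0,0,0,1]]}}

```text
clock: 9.4
eef_pos: [586.9, 156.3, 137.1]
ee_rot: [[-0.25, 0.968, 0.002], [0.968, 0.25, 0.001], [-0.0, 0.003, -1.0]]
wrist_force: [-1.9, 5.2, 6.2]
grip_width: 8.5
grasp_force: 30.0
```

Run:
```python
from h import *
o=arm.get_obs(); print(o["eef_pos"],o["ee_rot"].round(4),o["wrist_force"],o["wrist_torque"])
```

```text
[586.89915501 156.3017918  137.12767307] [[-2.500e-01  9.682e-01  2.500e-03]
 [ 9.682e-01  2.500e-01  6.000e-04]
 [-1.000e-04  2.500e-03 -1.000e+00]] [-1.91763839  5.18482822  6.24550255] [ 0.55494411  0.28511717 -0.0503992 ]
```

Request:
{"api": "send_rows", "payload": {"commands": [[1,0,0.5,0,0,0,1],[1.5,0,0.5,0,0,0,1],[1.5,0,0.5,0,0,0,1],[1.5,0,0.5,0,0,0,1]]}}

```text
clock: 9.9
eef_pos: [586.6, 157.4, 136.5]
ee_rot: [[-0.25, 0.968, 0.002], [0.968, 0.25, -0.0], [-0.001, 0.002, -1.0]]
wrist_force: [-1.9, 2.6, 5.5]
grip_width: 8.6
grasp_force: 30.0
```

Request:
{"api": "send_rows", "payload": {"commands": [[1,0,0.5,0,0,0,1],[1.5,0,0.5,0,0,0,1],[1.5,0,0.5,0,0,0,1],[1.5,0,0.5,0,0,0,1]]}}

```text
clock: 10.4
eef_pos: [586.3, 158.6, 135.8]
ee_rot: [[-0.25, 0.968, 0.002], [0.968, 0.25, -0.001], [-0.001, 0.002, -1.0]]
wrist_force: [-0.4, 1.5, 5.7]
grip_width: 8.9
grasp_force: 30.0
```

Request:
{"api": "send_rows", "payload": {"commands": [[1,0,0.5,0,0,0,1],[1.5,0,0.5,0,0,0,1],[1.5,0,0.5,0,0,0,1],[1.5,0,0.5,0,0,0,1]]}}

```text
clock: 10.9
eef_pos: [586.5, 158.7, 135.8]
ee_rot: [[-0.249, 0.968, 0.004], [0.968, 0.249, -0.003], [-0.003, 0.003, -1.0]]
wrist_force: [-0.5, -3.5, 7.8]
grip_width: 8.6
grasp_force: 30.0
```

Base now flat (z 135.8, the same as the bench grip height). Slide toward the face.

Request:
{"api": "send_rows", "payload": {"commands": [[2,0,0,0,0,0,1],[4,0,0,0,0,0,1],[7,0,0,0,0,0,1],[10,0,0,0,0,0,1],[13,0,0,0,0,0,1],[16,0,0,0,0,0,1],[19,0,0,0,0,0,1],[22,0,0,0,0,0,1],[24,0,0,0,0,0,1],[24,0,0,0,0,0,1],[24,0,0,0,0,0,1]]}}

```text
clock: 12.28
eef_pos: [580.5, 182.3, 135.5]
ee_rot: [[-0.249, 0.968, 0.003], [0.968, 0.249, -0.002], [-0.003, 0.003, -1.0]]
wrist_force: [0.0, -2.2, 7.8]
grip_width: 8.6
grasp_force: 30.0
```

Run:
```python
from h import *
o=arm.get_obs(); print(o["eef_pos"],o["ee_rot"].round(4),o["wrist_force"],o["wrist_torque"])
t=snap("top")[1];s=snap("side")[1]
f=lambda c,x,y,w,h,k:cv2.resize(c[y:y+h,x:x+w],None,fx=k,fy=k,interpolation=2)
cv2.imwrite("pics/c5.png",np.clip(f(s,230,130,60,50,12)*1.3,0,255)[:,:,::-1])
```

```text
[580.48291319 182.27389437 135.54345305] [[-0.2492  0.9685  0.0035]
 [ 0.9685  0.2492 -0.0021]
 [-0.0029  0.0029 -1.    ]] [ 0.01513234 -2.22395329  7.76314269] [-0.76424883 -0.22572479 -0.05223921][ WARN:0@0.626] global loadsave.cpp:1063 imwrite_ Unsupported depth image for selected encoder is fallbacked to CV_8U.
```

View pics/c5.png

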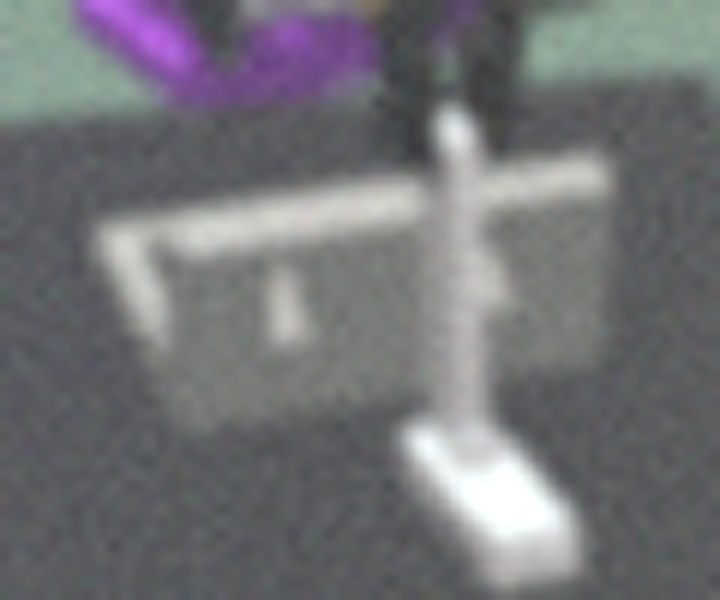

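The square faces the plate squarely, between the two slots, with the gap still open. Approach in small steps.

Request:
{"api": "send_rows", "payload": {"commands": [[2,0,0,0,0,0,1],[4,0,0,0,0,0,1],[6,0,0,0,0,0,1],[8,0,0,0,0,0,1],[10,0,0,0,0,0,1],[10,0,0,0,0,0,1],[10,0,0,0,0,0,1]]}}

```text
clock: 13.25
eef_pos: [576.8, 193.2, 134.2]
ee_rot: [[-0.25, 0.968, -0.0], [0.968, 0.25, -0.0], [-0.0, -0.0, -1.0]]
wrist_force: [0.6, -2.6, 2.0]
grip_width: 8.6
grasp_force: 30.0
```

Request:
{"api": "send_rows", "payload": {"commands": [[0.5,0,0,0,0,0,1],[1,0,0,0,0,0,1],[1.5,0,0,0,0,0,1],[2,0,0,0,0,0,1],[2,0,0,0,0,0,1]]}}

```text
clock: 13.88
eef_pos: [576.1, 195.2, 134.1]
ee_rot: [[-0.25, 0.968, -0.001], [0.968, 0.25, 0.0], [0.0, -0.001, -1.0]]
wrist_force: [1.3, -2.5, -1.2]
grip_width: 8.8
grasp_force: 30.0
```

Request:
{"api": "send_rows", "payload": {"commands": [[0.5,0,0,0,0,0,1],[1,0,0,0,0,0,1],[1,0,0,0,0,0,1],[1,0,0,0,0,0,1]]}}

```text
clock: 14.38
eef_pos: [575.9, 196.1, 134.3]
ee_rot: [[-0.25, 0.968, -0.0], [0.968, 0.25, 0.0], [0.0, -0.0, -1.0]]
wrist_force: [0.4, -1.5, -1.4]
grip_width: 8.2
grasp_force: 30.0
```

Request:
{"api": "send_rows", "payload": {"commands": [[0.5,0,0,0,0,0,1],[1,0,0,0,0,0,1],[1,0,0,0,0,0,1],[1,0,0,0,0,0,1]]}}

```text
clock: 14.88
eef_pos: [575.8, 197.1, 134.4]
ee_rot: [[-0.25, 0.968, -0.0], [0.968, 0.25, 0.0], [0.0, -0.0, -1.0]]
wrist_force: [0.6, -2.0, -0.9]
grip_width: 8.6
grasp_force: 30.0
```

Request:
{"api": "send_rows", "payload": {"commands": [[0,0,0.5,0,0,0,1],[0,0,1,0,0,0,1],[0,0,1,0,0,0,1],[0,0,1,0,0,0,1]]}}

```text
clock: 15.38
eef_pos: [576.1, 197.2, 134.0]
ee_rot: [[-0.25, 0.968, 0.001], [0.968, 0.25, 0.0], [0.0, 0.001, -1.0]]
wrist_force: [-0.4, -1.5, 5.8]
grip_width: 8.9
grasp_force: 30.0
```

Request:
{"api": "send_rows", "payload": {"commands": [[0.5,0,0,0,0,0,1],[1,0,0,0,0,0,1],[1,0,0,0,0,0,1],[1,0,0,0,0,0,1]]}}

```text
clock: 15.88
eef_pos: [575.8, 197.9, 133.9]
ee_rot: [[-0.25, 0.968, 0.001], [0.968, 0.25, -0.0], [-0.0, 0.001, -1.0]]
wrist_force: [-0.5, -3.0, 5.9]
grip_width: 8.6
grasp_force: 30.0
```

Run:
```python
from h import *
o=arm.get_obs(); print(o["eef_pos"],o["ee_rot"].round(4),o["wrist_force"],o["wrist_torque"])
```

```text
[575.84619462 197.93604766 133.87996369] [[-2.497e-01  9.683e-01  1.200e-03]
 [ 9.683e-01  2.497e-01 -2.000e-04]
 [-5.000e-04  1.100e-03 -1.000e+00]] [-0.54774069 -2.9724336   5.87710083] [-0.69595443 -0.12209998 -0.0066488 ]
```

Request:
{"api": "send_rows", "payload": {"commands": [[0.5,0,0,0,0,0,1],[1,0,0,0,0,0,1],[1,0,0,0,0,0,1],[1,0,0,0,0,0,1]]}}

```text
clock: 16.38
eef_pos: [575.5, 198.9, 133.7]
ee_rot: [[-0.25, 0.968, 0.001], [0.968, 0.25, -0.0], [-0.0, 0.001, -1.0]]
wrist_force: [0.5, -2.4, 5.5]
grip_width: 8.5
grasp_force: 30.0
```

Request:
{"api": "send_rows", "payload": {"commands": [[0.5,0,0,0,0,0,1],[1,0,0,0,0,0,1],[1,0,0,0,0,0,1],[1,0,0,0,0,0,1]]}}

```text
clock: 16.88
eef_pos: [575.2, 200.0, 133.5]
ee_rot: [[-0.25, 0.968, 0.0], [0.968, 0.25, 0.0], [-0.0, 0.0, -1.0]]
wrist_force: [0.9, -1.9, 5.1]
grip_width: 8.6
grasp_force: 30.0
```

Request:
{"api": "send_rows", "payload": {"commands": [[0.5,0,0,0,0,0,1],[1,0,0,0,0,0,1],[1,0,0,0,0,0,1],[1,0,0,0,0,0,1]]}}

```text
clock: 17.38
eef_pos: [574.8, 200.9, 133.3]
ee_rot: [[-0.25, 0.968, -0.0], [0.968, 0.25, 0.0], [0.0, -0.0, -1.0]]
wrist_force: [0.4, -2.4, 3.6]
grip_width: 8.9
grasp_force: 30.0
```

The grip height keeps creeping as the square slides, so it may be tilting in the fingers. It is standing just clear of the face, so I'll let go, let it stand flat, and re-grip.

Request:
{"api": "send_rows", "payload": {"commands": [[-1,0,-0.8,0,0,0,1],[-1,0,-0.8,0,0,0,0.8],[-1,0,-0.8,0,0,0,0.7],[-1,0,-0.8,0,0,0,0.7],[-1,0,-2,0,0,0,0.7],[-1,0,-3,0,0,0,0.7],[-1,0,-3,0,0,0,0.7],[-1,0,-3,0,0,0,0.7]]}}

```text
clock: 18.38
eef_pos: [575.1, 199.9, 136.4]
ee_rot: [[-0.25, 0.968, 0.0], [0.968, 0.25, 0.0], [0.0, 0.0, -1.0]]
wrist_force: [-0.0, -0.3, 0.7]
grip_width: 26.8
grasp_force: 0.0
```

Run:
```python
from h import *
o=arm.get_obs(); print(o["eef_pos"],o["ee_rot"].round(4),o["wrist_force"],o["wrist_torque"])
s=snap("side")[1]
f=lambda c,x,y,w,h,k:cv2.resize(c[y:y+h,x:x+w],None,fx=k,fy=k,interpolation=2)
cv2.imwrite("pics/c6.png",f(s,230,130,60,50,12)[:,:,::-1])
```

```text
[575.05835991 199.92241309 136.38812529] [[-2.497e-01  9.683e-01  1.000e-04]
 [ 9.683e-01  2.497e-01  0.000e+00]
 [ 0.000e+00  1.000e-04 -1.000e+00]] [-0.04937876 -0.32811545  0.67750216] [ 0.01924277 -0.09083068 -0.02793737]
```

View pics/c6.png

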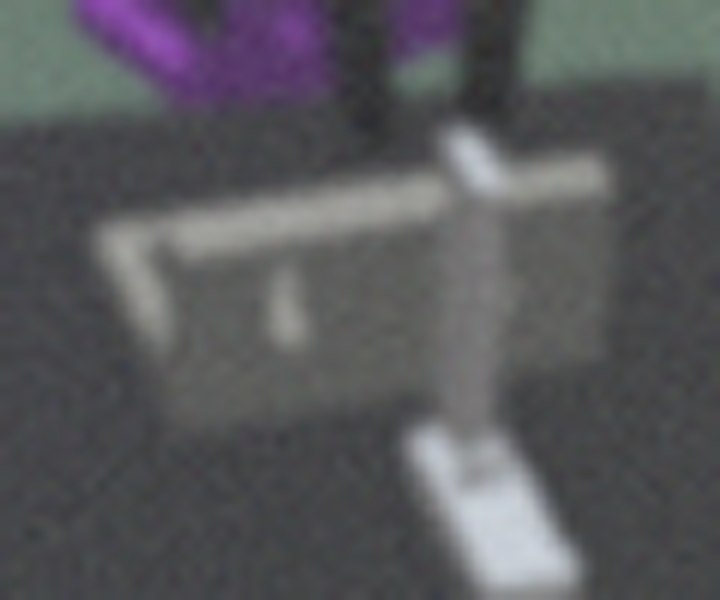

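The blade top is back at (470,160) and the base is where it was in the previous picture. So the base had stuck by friction and the square had pivoted in the fingers. Once released it stood flat again, still clear of the face, and nothing else moved. I'll measure it and re-grip, then slide with most of its weight carried.

Run:
```python
from fit import *
L=[[14,-90,16,582,570],[-14,-90,16,482,592],[-14,-4,16,405,438],[-4.5,0,125,438,130],[4.5,-32,125,508,188]]
o={"side":[l[:3]+[230+l[3]/12-.5,130+l[4]/12-.5] for l in L]}
x,r=fit(o,60,[576,198,.25]); print(x.round(3),r.tolist())
g=x[:2]-17*np.array([-np.sin(x[2]),np.cos(x[2])]); e=arm.get_obs(); d=g-e["eef_pos"][:2]
print("grip",g,"tool shift",e["ee_rot"][:2,:2].T@d)
```

```text
[5.84290e+02 1.79033e+02 2.37000e-01] [[-0.5, 0.3], [0.8, -0.3], [0.0, -0.3], [0.3, 0.6], [-0.5, -0.2]]
grip [588.27498106 162.50675547] tool shift [-39.52685319   3.46767801]
```

Request:
{"api": "send_rows", "payload": {"commands": [[0,2.5,0,0,0,0,0.5],[0,2.5,0,0,0,0,0.5],[0,2.5,0,0,0,0,0.5],[-10,2.5,0,0,0,0,0.5],[-20,2.5,0,0,0,0,0.5],[-30,2.5,0,0,0,0,0.5],[-40,2.5,0,0,0,0,0.5],[-44,2.5,0,0,0,0,0.5],[-44,2.5,0,0,0,0,0.7],[-44,2.5,0,0,0,0,1],[-44,2.5,0,0,0,0,1],[-44,2.5,0,0,0,0,1]]}}

```text
clock: 20.02
eef_pos: [588.3, 158.1, 136.4]
ee_rot: [[-0.25, 0.968, -0.0], [0.968, 0.25, -0.0], [-0.0, -0.0, -1.0]]
wrist_force: [-0.8, -0.9, -0.5]
grip_width: 8.4
grasp_force: 30.0
```

Request:
{"api": "send_rows", "payload": {"commands": [[0,0,0,0,0,0,1],[0,0,0,0,0,0,1],[0,0,0,0,0,0,1],[0,0,0,0,0,0,1]]}}

```text
clock: 20.52
eef_pos: [588.4, 158.1, 136.4]
ee_rot: [[-0.25, 0.968, -0.0], [0.968, 0.25, 0.0], [0.0, 0.0, -1.0]]
wrist_force: [-0.1, 0.9, 1.4]
grip_width: 8.4
grasp_force: 30.0
```

Request:
{"api": "send_rows", "payload": {"commands": [[0,0,-4,0,0,0,1],[0,0,-6,0,0,0,1],[3,-1,-6,0,0,0,1],[8,-2,-6,0,0,0,1],[14,-2,-6,0,0,0,1],[20,-2,-6,0,0,0,1],[26,-2,-6,0,0,0,1],[30,-2,-6,0,0,0,1],[31,-2,-6,0,0,0,1],[31,-2,-6,0,0,0,1]]}}

```text
clock: 21.78
eef_pos: [578.8, 187.4, 142.3]
ee_rot: [[-0.25, 0.968, -0.0], [0.968, 0.25, -0.0], [-0.0, -0.0, -1.0]]
wrist_force: [0.8, -0.1, -5.4]
grip_width: 8.6
grasp_force: 30.0
```

Request:
{"api": "send_rows", "payload": {"commands": [[0,0,2,0,0,0,1],[0,0,4,0,0,0,1],[0,0,5,0,0,0,1],[0,0,5.5,0,0,0,1],[0,0,5.5,0,0,0,1]]}}

```text
clock: 22.4
eef_pos: [578.8, 187.5, 136.8]
ee_rot: [[-0.25, 0.968, 0.0], [0.968, 0.25, -0.0], [-0.0, 0.0, -1.0]]
wrist_force: [0.1, 0.2, -4.7]
grip_width: 8.6
grasp_force: 30.0
```

Request:
{"api": "send_rows", "payload": {"commands": [[0,0,0.6,0,0,0,1],[0,0,0.6,0,0,0,1],[0,0,0.6,0,0,0,0.8],[0,0,0.6,0,0,0,0.7],[0,0,0.6,0,0,0,0.7],[0,0,0.6,0,0,0,0.7]]}}

```text
clock: 23.15
eef_pos: [578.9, 187.4, 136.4]
ee_rot: [[-0.25, 0.968, 0.0], [0.968, 0.25, 0.0], [-0.0, 0.0, -1.0]]
wrist_force: [0.9, -1.1, 0.4]
grip_width: 26.4
grasp_force: 0.0
```

Run:
```python
from h import *
o=arm.get_obs(); print(o["eef_pos"],o["ee_rot"].round(4),o["wrist_force"],o["wrist_torque"])
s=snap("side")[1]
f=lambda c,x,y,w,h,k:cv2.resize(c[y:y+h,x:x+w],None,fx=k,fy=k,interpolation=2)
cv2.imwrite("pics/c7.png",f(s,230,130,60,50,12)[:,:,::-1])
```

```text
[578.87506132 187.44571504 136.37087955] [[-2.496e-01  9.683e-01  3.000e-04]
 [ 9.683e-01  2.496e-01  0.000e+00]
 [-1.000e-04  3.000e-04 -1.000e+00]] [ 0.86732789 -1.13653288  0.38017207] [-0.05327599 -0.15845689  0.00448584]
```

View pics/c7.png

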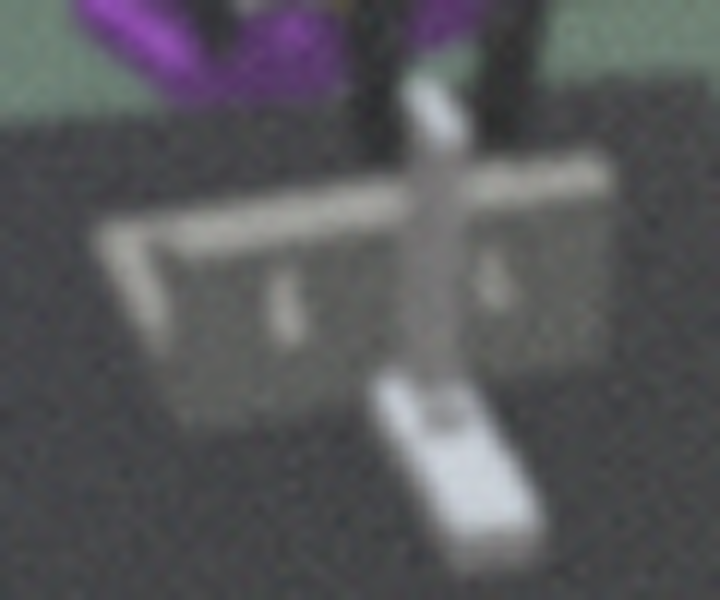

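The square stands flat and upright, between the slots (285,310) and (495,280), base at (455,460), with a small gap. Re-grip, take most of the weight, and slide lightly.

Request:
{"api": "send_rows", "payload": {"commands": [[0,0,0,0,0,0,1],[0,0,0,0,0,0,1],[0,0,0,0,0,0,1],[0,0,0,0,0,0,1],[0,0,0,0,0,0,1],[0,0,-0.5,0,0,0,1],[0,0,-0.7,0,0,0,1],[0,0,-0.7,0,0,0,1]]}}

```text
clock: 24.2
eef_pos: [578.5, 187.4, 136.5]
ee_rot: [[-0.25, 0.968, -0.001], [0.968, 0.25, -0.0], [0.0, -0.001, -1.0]]
wrist_force: [0.2, -0.1, -4.9]
grip_width: 8.6
grasp_force: 30.0
```

Request:
{"api": "send_rows", "payload": {"commands": [[0.7,0,0,0,0,0,1],[1.4,0,0,0,0,0,1],[2,0,0,0,0,0,1],[3,0,0,0,0,0,1],[3,0,0,0,0,0,1],[3,0,0,0,0,0,1]]}}

```text
clock: 24.95
eef_pos: [578.0, 190.4, 136.9]
ee_rot: [[-0.25, 0.968, -0.0], [0.968, 0.25, -0.0], [-0.0, -0.0, -1.0]]
wrist_force: [0.1, -0.2, -5.5]
grip_width: 8.7
grasp_force: 30.0
```

Request:
{"api": "send_rows", "payload": {"commands": [[0.5,0,0,0,0,0,1],[1,0,0,0,0,0,1],[1.5,0,0,0,0,0,1],[1.5,0,0,0,0,0,1],[1.5,0,0,0,0,0,1]]}}

```text
clock: 25.58
eef_pos: [577.7, 191.8, 137.0]
ee_rot: [[-0.25, 0.968, -0.0], [0.968, 0.25, 0.0], [0.0, -0.0, -1.0]]
wrist_force: [0.4, 0.6, -4.7]
grip_width: 8.7
grasp_force: 30.0
```

Request:
{"api": "send_rows", "payload": {"commands": [[0.5,0,0,0,0,0,1],[1,0,0,0,0,0,1],[1,0,0,0,0,0,1],[1,0,0,0,0,0,1]]}}

```text
clock: 26.08
eef_pos: [577.4, 192.8, 136.9]
ee_rot: [[-0.25, 0.968, -0.0], [0.968, 0.25, -0.0], [0.0, -0.0, -1.0]]
wrist_force: [-0.6, -0.1, -5.0]
grip_width: 8.8
grasp_force: 30.0
```

Request:
{"api": "send_rows", "payload": {"commands": [[0.5,0,0,0,0,0,1],[1,0,0,0,0,0,1],[1,0,0,0,0,0,1],[1,0,0,0,0,0,1]]}}

```text
clock: 26.58
eef_pos: [577.2, 193.8, 137.0]
ee_rot: [[-0.25, 0.968, 0.0], [0.968, 0.25, 0.0], [-0.0, 0.0, -1.0]]
wrist_force: [0.7, 0.3, -5.7]
grip_width: 9.5
grasp_force: 30.0
```

Request:
{"api": "send_rows", "payload": {"commands": [[0.5,0,0,0,0,0,1],[1,0,0,0,0,0,1],[1,0,0,0,0,0,1],[1,0,0,0,0,0,1]]}}

```text
clock: 27.08
eef_pos: [576.9, 194.7, 136.9]
ee_rot: [[-0.25, 0.968, -0.0], [0.968, 0.25, -0.0], [-0.0, -0.0, -1.0]]
wrist_force: [-0.4, -0.0, -5.3]
grip_width: 8.5
grasp_force: 30.0
```

Request:
{"api": "send_rows", "payload": {"commands": [[0.5,0,0,0,0,0,1],[1,0,0,0,0,0,1],[1,0,0,0,0,0,1],[1,0,0,0,0,0,1]]}}

```text
clock: 27.58
eef_pos: [576.7, 195.7, 137.0]
ee_rot: [[-0.25, 0.968, 0.0], [0.968, 0.25, -0.0], [-0.0, 0.0, -1.0]]
wrist_force: [0.2, -1.6, -4.1]
grip_width: 8.5
grasp_force: 30.0
```

Request:
{"api": "send_rows", "payload": {"commands": [[0.5,0,0,0,0,0,1],[1,0,0,0,0,0,1],[1,0,0,0,0,0,1],[1,0,0,0,0,0,1]]}}

```text
clock: 28.08
eef_pos: [576.6, 196.3, 137.2]
ee_rot: [[-0.249, 0.968, 0.001], [0.968, 0.249, -0.001], [-0.001, 0.0, -1.0]]
wrist_force: [1.7, -4.3, -2.7]
grip_width: 8.6
grasp_force: 30.0
```

Request:
{"api": "send_rows", "payload": {"commands": [[0.5,0,0,0,0,0,1],[1,0,0,0,0,0,1],[1,0,0,0,0,0,1],[1,0,0,0,0,0,1]]}}

```text
clock: 28.58
eef_pos: [576.6, 196.8, 137.3]
ee_rot: [[-0.249, 0.968, 0.001], [0.968, 0.249, -0.001], [-0.002, 0.001, -1.0]]
wrist_force: [1.2, -6.4, -1.9]
grip_width: 8.8
grasp_force: 30.0
```

Request:
{"api": "send_rows", "payload": {"commands": [[0,0,0.5,0,0,0,1],[0,0,1,0,0,0,1],[0,0,1.5,0,0,0,1],[0,0,1.5,0,0,0,1],[0,0,1.5,0,0,0,1]]}}

```text
clock: 29.2
eef_pos: [576.8, 196.7, 136.5]
ee_rot: [[-0.249, 0.968, 0.002], [0.968, 0.249, -0.001], [-0.002, 0.002, -1.0]]
wrist_force: [0.8, -8.5, 1.2]
grip_width: 8.7
grasp_force: 30.0
```

Run:
```python
from h import *
o=arm.get_obs(); print(o["eef_pos"],o["ee_rot"].round(4),o["wrist_force"],o["wrist_torque"])
s=snap("side")[1]
f=lambda c,x,y,w,h,k:cv2.resize(c[y:y+h,x:x+w],None,fx=k,fy=k,interpolation=2)
cv2.imwrite("pics/c8.png",f(s,230,130,60,50,12)[:,:,::-1])
```

```text
[576.84016914 196.74251067 136.49808882] [[-0.2493  0.9684  0.0022]
 [ 0.9684  0.2493 -0.0015]
 [-0.002   0.0018 -1.    ]] [ 0.8155632  -8.46463603  1.17706102] [-1.49119374 -0.17528296  0.007123  ]
```

View pics/c8.png

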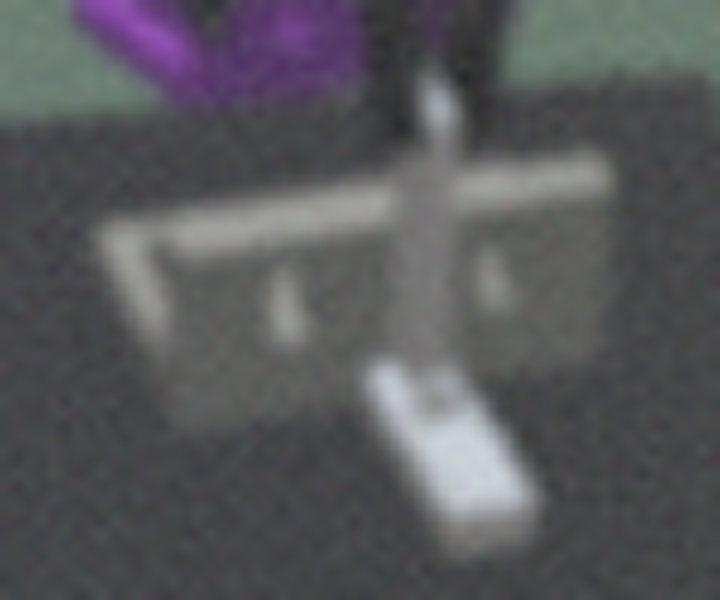

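The base has moved up to the face (375,380)→(367,360), but the soft contact suggests a slight lean in the grip. I'll ease off, release so it stands flat, and re-grip in place.

Request:
{"api": "send_rows", "payload": {"commands": [[-1.5,0,0,0,0,0,1],[-1.5,0,0,0,0,0,1],[-1.5,0,0,0,0,0,0.8],[-1.5,0,0,0,0,0,0.75],[-1.5,0,0,0,0,0,0.75],[-1.5,0,0,0,0,0,0.75]]}}

```text
clock: 30.0
eef_pos: [576.4, 196.3, 135.3]
ee_rot: [[-0.25, 0.968, -0.0], [0.968, 0.25, 0.0], [0.0, -0.0, -1.0]]
wrist_force: [-0.2, -0.6, -1.2]
grip_width: 21.9
grasp_force: 0.0
```

Run:
```python
from h import *
s=[cv2.cvtColor(snap("side")[1],4) for _ in range(3)]; cv2.imwrite("pics/rel.bmp",np.mean(s,0).astype(np.uint8))
print(arm.get_obs()["eef_pos"],arm.get_obs()["wrist_force"])
```

```text
[576.49417349 196.24073161 135.41310082] [ 0.60252466 -0.53649278 -0.35068672]
```

Request:
{"api": "send_rows", "payload": {"commands": [[0,0,0,0,0,0,1],[0,0,0,0,0,0,1],[0,0,0,0,0,0,1],[0,0,0,0,0,0,1],[0,0,0,0,0,0,1]]}}

```text
clock: 30.78
eef_pos: [576.5, 196.2, 135.4]
ee_rot: [[-0.25, 0.968, -0.0], [0.968, 0.25, 0.0], [0.0, -0.0, -1.0]]
wrist_force: [-0.7, -0.2, 0.7]
grip_width: 9.0
grasp_force: 30.0
```

Run:
```python
from h import *
s=[cv2.cvtColor(snap("side")[1],4) for _ in range(3)]; cv2.imwrite("pics/reg.bmp",np.mean(s,0).astype(np.uint8))
a=cv2.imread("pics/c8.png",0);a=cv2.resize(a,(60,50),interpolation=cv2.INTER_AREA)
f=lambda n:cv2.imread(f"pics/{n}.bmp",0)[130:180,230:290]
for n,k in(("c8",a),("rel",f("rel")),("reg",f("reg"))):
    print(n); print("top"); print(k[4:16,33:41]); print("base col"); print(k[26:48,30:46:3].T)
o=arm.get_obs();print(o["eef_pos"],o["wrist_force"],o["clock"])
```

```text
c8
top
[[ 58  58  68  68  57  52  47  55]
 [ 59  65  80  79  58  54  52  56]
 [ 60  76 101  98  74  47  49  55]
 [ 57  80 118 131 101  65  51  58]
 [ 55  80 128 156 130  81  54  52]
 [ 53  75 125 158 141  94  56  54]
 [ 47  68 108 139 128  92  62  56]
 [ 58  71  96 122 117  89  66  64]
 [ 77  89 100 118 113  93  76  80]
 [ 95 106 113 121 118 106 102 109]
 [109 115 118 122 125 131 134 142]
 [118 115 117 122 133 147 155 158]]
base col
[[ 91  92  93 101 117 131 127 111  93  85  75  73  68  68  68  67  69  71
   71  72  67  69]
 [112 111 112 118 142 168 186 191 185 176 156 132 108  96  84  74  69  69
   65  69  69  68]
 [115 113 117 117 132 152 154 145 160 186 204 206 199 190 178 156 130 107
   94  83  76  69]
 [ 95  89  92  92  94  98 114 143 173 191 204 207 206 206 206 195 167 135
  117 110  87  71]
 [100  94  96  93  90  80  68  68  70  86 110 131 156 182 192 184 155 126
  113  94  77  69]
 [ 96  95  92  91  87  78  71  69  70  71  71  68  65  73  76  88  81  74
   74  68  68  72]]
rel
top
[[ 71  91 101 101  93  73  56  53]
 [ 92 127 130 121 104  74  52  52]
 [118 162 166 143 108  71 
[... 1275 characters left out ...]
3 136 144]
 [120 115 117 122 133 144 153 156]]
base col
[[ 96  90  93  99 121 134 126 107  93  84  74  69  69  68  70  68  73  68
   69  70  69  70]
 [110 114 110 116 139 164 183 192 188 177 160 135 113  96  84  78  73  71
   71  71  68  69]
 [116 114 114 117 127 150 156 149 151 178 200 205 201 196 185 162 138 116
  101  86  76  69]
 [ 93  94  91  91  95  97 119 146 172 193 202 204 203 207 205 203 185 151
  124 109  94  75]
 [ 99  94  92  93  88  79  72  64  67  73  88 120 155 181 195 188 164 133
  116 104  78  71]
 [ 94  94  91  92  85  74  74  69  71  71  70  69  68  68  73  80  77  76
   75  71  69  70]]
[576.51439504 196.16880567 135.42213608] [ 0.93453983 -0.10175026  0.81938548] 30.925
```

Request:
{"api": "send_rows", "payload": {"commands": [[0,0,-0.6,0,0,0,1],[0,0,-0.6,0,0,0,1]]}}

```text
clock: 31.18
eef_pos: [576.3, 196.2, 135.5]
ee_rot: [[-0.25, 0.968, -0.001], [0.968, 0.25, -0.0], [0.0, -0.001, -1.0]]
wrist_force: [0.8, -0.8, -4.5]
grip_width: 8.8
grasp_force: 30.0
```

Request:
{"api": "send_rows", "payload": {"commands": [[0.3,0,0,0,0,0,1],[0.5,0,0,0,0,0,1],[0.5,0,0,0,0,0,1],[0.5,0,0,0,0,0,1]]}}

```text
clock: 31.68
eef_pos: [576.4, 196.7, 136.0]
ee_rot: [[-0.25, 0.968, -0.0], [0.968, 0.25, 0.0], [0.0, -0.0, -1.0]]
wrist_force: [-0.1, -0.0, -6.2]
grip_width: 8.4
grasp_force: 30.0
```

Request:
{"api": "send_rows", "payload": {"commands": [[0.3,0,0,0,0,0,1],[0.5,0,0,0,0,0,1],[0.5,0,0,0,0,0,1],[0.5,0,0,0,0,0,1]]}}

```text
clock: 32.17
eef_pos: [576.3, 197.1, 136.0]
ee_rot: [[-0.25, 0.968, -0.0], [0.968, 0.25, -0.0], [-0.0, -0.0, -1.0]]
wrist_force: [0.4, -0.9, -5.3]
grip_width: 8.8
grasp_force: 30.0
```

Request:
{"api": "send_rows", "payload": {"commands": [[0.3,0,0.2,0,0,0,1],[0.5,0,0.3,0,0,0,1],[0.5,0,0.3,0,0,0,1],[0.5,0,0.3,0,0,0,1]]}}

```text
clock: 32.67
eef_pos: [576.3, 197.5, 135.9]
ee_rot: [[-0.25, 0.968, 0.0], [0.968, 0.25, -0.0], [-0.0, 0.0, -1.0]]
wrist_force: [0.6, -2.2, -3.9]
grip_width: 8.5
grasp_force: 30.0
```

Request:
{"api": "send_rows", "payload": {"commands": [[0.3,0,0,0,0,0,1],[0.5,0,0,0,0,0,1],[0.5,0,0,0,0,0,1],[0.5,0,0,0,0,0,1]]}}

```text
clock: 33.17
eef_pos: [576.2, 197.9, 136.0]
ee_rot: [[-0.25, 0.968, 0.001], [0.968, 0.25, -0.0], [-0.001, 0.0, -1.0]]
wrist_force: [0.9, -5.0, -2.3]
grip_width: 8.4
grasp_force: 30.0
```

Request:
{"api": "send_rows", "payload": {"commands": [[0.3,0,0,0,0,0,1],[0.5,0,0,0,0,0,1],[0.5,0,0,0,0,0,1],[0.5,0,0,0,0,0,1]]}}

```text
clock: 33.67
eef_pos: [576.2, 198.1, 136.0]
ee_rot: [[-0.249, 0.968, 0.001], [0.968, 0.249, -0.001], [-0.001, 0.0, -1.0]]
wrist_force: [0.9, -6.7, -2.1]
grip_width: 9.1
grasp_force: 30.0
```

Request:
{"api": "send_rows", "payload": {"commands": [[0,0,0.4,0,0,0,1],[0,0,0.8,0,0,0,1],[0,0,1,0,0,0,1],[0,0,1,0,0,0,1],[0,0,1,0,0,0,1]]}}

```text
clock: 34.3
eef_pos: [576.4, 198.1, 135.6]
ee_rot: [[-0.249, 0.968, 0.002], [0.968, 0.249, -0.001], [-0.001, 0.001, -1.0]]
wrist_force: [-0.1, -6.7, 1.8]
grip_width: 8.8
grasp_force: 30.0
```

Request:
{"api": "send_rows", "payload": {"commands": [[0,0,0.4,0,0,0,1],[0,0,0.8,0,0,0,1],[0,0,0.8,0,0,0,1],[0,0,0.8,0,0,0,1]]}}

```text
clock: 34.8
eef_pos: [576.5, 198.1, 135.5]
ee_rot: [[-0.249, 0.968, 0.003], [0.968, 0.249, -0.001], [-0.001, 0.002, -1.0]]
wrist_force: [-1.2, -6.2, 5.7]
grip_width: 8.7
grasp_force: 30.0
```

Run:
```python
from h import *
s=[cv2.cvtColor(snap("side")[1],4) for _ in range(4)]; cv2.imwrite("pics/fin.bmp",np.mean(s,0).astype(np.uint8))
f=lambda n:cv2.imread(f"pics/{n}.bmp",0)
# sub-pixel shift vs the flat re-gripped state, for base tail, blade top and the angle plate
for n,(x,y,w,h) in dict(tail=(262,158,18,22),top=(263,134,8,9),base=(258,156,22,24),plateL=(236,145,22,22),plateR=(272,140,12,22)).items():
    for r in("rel","reg"):
        a=f(r)[y:y+h,x:x+w].astype(np.float32); b=f("fin")[y:y+h,x:x+w].astype(np.float32)
        M=np.eye(2,3,dtype=np.float32); cc,M=cv2.findTransformECC(a,b,M,cv2.MOTION_TRANSLATION,(3,200,1e-5),None,1)
        print(n,r,M[:,2].round(2),round(cc,3))
C=snap("side")[2:]; yh=np.array([-.25,.968,0])
for p in([588,158,76],[580,190,185]): print(proj([p,np.array(p)+yh],*C)@np.eye(2))
o=arm.get_obs();print(o["eef_pos"],o["wrist_force"],o["wrist_torque"],o["clock"])
```

```text
tail rel [ 0.02 -0.14] 0.996
tail reg [ 0.02 -0.16] 0.996
top rel [0.83 1.13] 0.943
top reg [-0.08 -0.2 ] 0.989
base rel [-0.   -0.18] 0.995
base reg [-0.01 -0.19] 0.995
plateL rel [ 0.01 -0.01] 0.998
plateL reg [ 0.02 -0.01] 0.997
plateR rel [0.05 0.02] 0.995
plateR reg [ 0.11 -0.01] 0.992
[[267.74096963 167.65942739]
 [267.65459629 167.51533587]]
[[266.04578385 139.23350757]
 [265.95756682 139.09967222]]
[576.5691342  198.10675177 135.54112479] [-0.14579162 -6.65498083  6.14337792] [-1.29086365  0.06166521  0.00649453] 35.05
```

Base 1.2 mm further in, hand +1.9 mm: lean under 0.01 rad. The plate is unmoved (≤0.1 px), with about 6.5 N against the face and about 11 N on the granite, and steady. Handing in.

```bash
python3 -c "
from rig import arm
o=arm.get_obs();print(o['eef_pos'],o['wrist_force'],o['grasp_force']);print(arm.sign_off())"
```

```text
[576.5691342  198.10675177 135.54112479] [-0.14579162 -6.65498083  6.14337792] 30.021372735500336
the job is handed in; nothing more can be done
None
```

The job is handed in (no verdict came back): the larger square is still gripped on the granite against the middle of the angle plate's face, pushed at about 6.5 N and pressed down at about 11 N, leaning under about 0.01 rad by my estimate, and the plate shows no movement in the camera. On the first slide the base stuck and the square tipped forward in the grip by up to about 0.4 rad (limit 0.5), so I let go, re-gripped it, carried it about 30 mm just off the granite and then moved it the last 11 mm with nearly all its weight carried, off the granite for part of it.

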